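Lock a hold-down bolt into a repair bench strut

ROBOT

A 6-joint arm with a two-finger parallel gripper is mounted at the origin on the work surface. World frame = base frame: x ahead of the robot, y to its left, z up, the work surface at z = 0. Lengths are in mm, angles in rad, forces in N, time in s.
With the tool pointing down it reaches from about 275 to 725 mm from the base axis. Payload 15.9 kg.
Tool frame: the origin (TCP) lies at the very end of the fingers, on their centre line; the grasp point (between the pads) lies 19 mm behind it; z points along the fingers, x is the direction in which the jaws open and shut, and the axes are right-handed (so a half turn about z gives the same grasp; the last joint's range is limited). The gripper opens to 85 mm and grips with 20 to 120 N. Pads are 22 mm wide; open, the fingers measure 114 mm over their backs; the gripper's body (76 mm by 85 mm) begins 54 mm behind the grasp point. The pads swing forward as they close: fully open they stand 13 mm farther back than shut.
Start: joints at [-1.311, 0.213, -0.034, 1.323, 0, 1.571], TCP at [128.438, -483.207, 192.406] pointing down, gripper open.
Joint ranges: [-2.98, 2.98], [-0.74, 1.72], [-1.14, 1.35], [-2.1, 2.04], [-1.57, 1.44], [-3.14, 3.14]. Speed limits (rad/s): [1.89, 1.89, 2.39, 2.57, 3.14, 3.14].

INTERFACE

Orientations are given as a rotation vector (axis times angle).
In Python, from cell import arm gives the robot as it stands.
- The arm moves only by the tool drive_tool, never from a script. Its argument "steps" is a list of rows, each a list of 3 entries, a list of its own where there are three numbers: the shift along the tool's x, y, z in mm, then the turn, a rotation vector about the tool's x, y, z in degrees, then the opening, from 0 (shut) to 1 (fully open). In form: [[[x, y, z], [rx, ry, rz], grip], ...]. A call has 1 to 10 rows; each row is the pose to reach, as a shift and turn from the pose commanded when the call began, along the tool's axes at that moment; what a row does not reach only later rows make up. A row lasts 1/10 s, in which the tool goes at most 50 mm and 8.59 degrees, less where a joint would pass 70% of its speed; a pose out of reach is approached as far as the arm can. A call with a gripper value outside its range is refused whole. The fingers move at their own pace and stop on an object; the grip force is fixed at half the most. Time passes only in rows, so rows that repeat a pose let the fingers close. It gives the time, the measured TCP pose, the force and the opening at its end, in the units of the state.
- arm.get_obs(): the state, without advancing time (a new reading comes with each control period).
- arm.camera(name): name is "scene" or "top"; returns a dict with "img" (480x640x3 uint8, red, green, blue), "z_map" (480x640 float32, mm along the optical axis (not along the pixel's ray), 0 where there is no reading), "K" (3x3 intrinsics, pixels), "world_to_cam" (4x4, takes a point from world to camera coordinates). Camera axes: x right, y down, z forward; pixel columns grow to the right and rows downward; lengths in mm; the calibration is good to about 2 mm. A picture is of the moment at which its call begins.
- arm.sign_off(): hands the job in, once; it reports no verdict.
Trained networks look in a picture, given as the dict that the camera call returned (one of the last four; its "shot" number tells which), for a name from the list of things; names that differ only in an ending like _2 or _b are one class to them, and where a whole thing is asked for, a point or a joint stands for the part that bears it (a point fixed in the world has none). Each returns a list of dicts, best first, with "p" (0 to 1); they miss things now and then, are a little off and sometimes report something else, mostly with a low value. They report only what shows in the picture. A call takes as long as a camera call. They do not tell look-alikes from the thing itself.
- arm.boxes_of(target, picture): "pixel" ([row, column] in pixels, amid what is visible of it).
The state is a dict: "t": time; "joint_pos": joint angles; "joint_velocities": joint speeds; "effort": joint torques, N m; "tcp_pos": TCP position; "eef_rot": TCP orientation; "force": force on the tool from outside, world axes, zero at the start; "ft_torque": the same for the moment, N m; "opening": finger opening in mm.
Only numpy, scipy, OpenCV 4.12 (cv2) and the standard library are available. Lean on these libraries where they do the work, as an engineer would, in place of code of your own. Each camera call takes 0.05 s, during which the arm holds its last target. There are 200 camera calls.

TASK

Fasten the opened amplifier chassis to the bench: take the hammer-head hold-down bolt out of its wooden block, lower its head lengthwise through the strut's slot towards its right end, and slide it gently to the left along the slot until it meets the stop hidden inside. There give it a quarter turn, so that the head catches under the lips and the toe reaches over the chassis's foot ledge, and leave it sitting flat on the strut and let go. Do not force the bolt against the strut, and leave the screwdriver, the solder spool and the jar where they are.

Things in the scene. Friction and masses are not known exactly. Their poses are not given: they have to be found in the camera images.
- bolt: Steel hammer-head hold-down bolt, about 140 g, upright with its head in the block. Origin: on its axis at the underside of the round flange (34 mm across, z 0 to 6 mm); z up. A flat toe, 14 mm wide, 6 mm high, at the flange's level, reaches along +x to 55 mm from the axis. Shank below: 8 mm. Head, grip fin and toe are parallel (along x).
- fin (a point): Middle of the bolt's grip fin, on its axis 25 mm above the bolt's origin; axes as the bolt's. The fin is an upright plate on the flange, 34 mm long (x), 10 mm thick (y), from 6 to 44 mm above the flange's underside.
- head (a point): Centre of the bolt's hammer head, on its axis 9.5 mm below the bolt's origin; axes as the bolt's. The head is 30 mm long (x), 11 mm wide (y), with round ends (radius 5.5 mm), and lies 6 to 13 mm below the flange's underside.
- toe_tip (a point): Underside of the toe's free end, on the bolt, 55 mm from its axis along the bolt's +x.
- block: Fixed wooden block 70 x 60 x 30 mm; origin at the centre of its underside. Its top has a slot 36 mm (x) by 16 mm (y), 18 mm deep, centred, in which the bolt's head hangs freely while the flange rests on the block's top.
- strut: Fixed aluminium C-channel, slot up, 41 mm wide (x), 350 mm long (y), 28 mm high, plus 12 mm end caps. Origin at the centre of its underside; +y runs along the slot to its left end as seen from the robot, +x away from the robot to the chassis. Black fillers under both lips narrow the channel to 15 mm, so the head cannot turn, except in one bay just before the stop; beyond that it is filled.
- slot (a point): Middle of the slot at the strut's top face (28 mm above the work surface), on which the bolt's flange rests; axes as the strut's. Slot 13.5 mm wide all along, lips 4 mm thick; below them the channel is 20 mm deep and, in the bay (the last 30.5 mm before the stop), 36 mm wide. A bolt lowered 50 to 150 mm to -y of this point is always before the stop.
- stop_zone (a point): Middle of the stretch in which the stop lies, on the slot's middle line at the strut's top face, 22.5 mm to +y of slot. The stop, an unyielding upright face across the channel under the lips, is up to 52.5 mm to either side of it, different every time, not reported. Bolt axis when its lengthwise head touches it: 15 mm before it; the head can turn there and up to 2 mm short of there.
- chassis: Fixed opened amplifier chassis beyond the strut; origin and axes the same as the strut's. Its foot ledge, a flat aluminium shelf, runs along the strut from x 29 to 79 mm, top at 25 mm height (3 mm below the strut's top). At x 80 mm stands its front panel, top at 67 mm, with knobs reaching forward to x 68 mm above height 36 mm.
- screwdriver: Loose screwdriver lying on the mat, a bystander; origin at its middle, underside.
- spool: Loose solder spool 54 mm across, 36 mm high, standing on the mat, a bystander; origin under its centre.
- jar: Loose glass jar 52 mm across, 70 mm high, a bystander; origin under its centre.
Things that resemble listed ones, but are neither listed nor needed, are in the scene too. Leave any blue or green look-alike of the bolt alone.

How it is judged (in metres and radians):
On the way, in this order (a step that is already met when the one before it is completed fails the run):
1. the hammer head is through the slot, lengthwise, with the flange within 6 mm of the strut's top (z of bolt in the frame of slot below 0.006 m and x of bolt in the frame of slot between -0.005 and 0.005 m and y of bolt in the frame of slot between -0.17 and 0.17 m and angle between bolt's own z axis and vertical below 0.15 rad and angle between the x axis of bolt and the y axis of strut, either way round below 0.25 rad), for 0.1 s.
2. the bolt is turned across the slot, its head under the lips and its toe over the chassis's foot ledge (z of bolt in the frame of slot below 0.006 m and x of toe_tip in the frame of slot above 0.045 m and angle between the x axis of bolt and the x axis of strut, either way round below 0.3 rad), for 0.1 s.
At the end, for the whole second after the job is handed in: The bolt is released, at rest and upright (0.1 rad) in the slot: flange on the strut's top (3 mm), axis on the slot's middle line (5 mm), turned square across the slot (0.3 rad), toe over the chassis's foot ledge (toe tip more than 45 mm from the middle line) (z of bolt in the frame of slot between -0.003 and 0.003 m and x of bolt in the frame of slot between -0.005 and 0.005 m and angle between bolt's own z axis and vertical below 0.1 rad and angle between the x axis of bolt and the x axis of strut, either way round below 0.3 rad and x of toe_tip in the frame of slot above 0.045 m and linear speed of bolt below 0.02 m/s); the robot touches nothing.
It fails at once if the bolt is forced against the strut or its stop with more than 30 N (contact force between bolt and strut above 30 N).
It fails at once if the screwdriver is moved more than 30 mm (distance of screwdriver from where it was at the start of the episode above 0.03 m).
It fails at once if the spool is moved more than 30 mm (distance of spool from where it was at the start of the episode above 0.03 m).
It fails at once if the jar is moved more than 30 mm (distance of jar from where it was at the start of the episode above 0.03 m).
It also fails if it takes over 58 s, if anything falls off the work surface, if the arm or the gripper's body presses on something with over 40 N, if the wrist force passes 120 N, or if a joint passes its speed limit or range.

## Working session

There is one attempt and no reset: what is moved stays moved. The work goes in short steps, Python scripts to look and compute and a tool call to move; the robot and the scene stay as the last step left them, time stands still between calls to the robot, and variables do not carry over. Pictures are saved under pics/ and viewed, about 8 in all and at most 12, crops included, and the job is handed in when it is done.

Besides the shell and the picture viewer there is one more tool, called after "Request:" in YAML: its name, and indented under it one key for each argument. drive_tool: Moves the arm, as the interface text tells. Its arguments: {"type":"object","properties":{"steps":{"type":"array","items":{"type":"array"}}},"required":["steps"]}

```bash
mkdir -p pics
cat > h.py <<'E'
import numpy as np, cv2
from cell import arm
def shot(n):
    return arm.camera(n)
def w(c,r,col,h=None):
    """pixel->world; h: plane height, else depth"""
    K=c["K"];T=np.linalg.inv(c["world_to_cam"]);ray=np.array([(col-K[0,2])/K[0,0],(r-K[1,2])/K[1,1],1])
    if h is None:
        z=c["z_map"][int(round(r)),int(round(col))];return T[:3,:3]@(ray*z)+T[:3,3]
    d=T[:3,:3]@ray;o=T[:3,3];return o+d*(h-o[2])/d[2]
def save(c,n,crop=None,s=1):
    im=c["img"][:,:,::-1]
    if crop: r0,r1,c0,c1=crop;im=im[r0:r1,c0:c1]
    cv2.imwrite("pics/"+n,cv2.resize(im,None,fx=s,fy=s,interpolation=cv2.INTER_CUBIC))
E
python3 - <<'E'
from h import *
for n in("top","scene"):
    c=shot(n);save(c,n+"0.png")
    print(n,c["K"][0],np.linalg.inv(c["world_to_cam"])[:3].round(3).tolist())
    for t in("bolt","block","strut","chassis","screwdriver","spool","jar"):
        for d in arm.boxes_of(t,c)[:5]:
            p=d["pixel"];print(t,round(d["p"],2),np.round(p),w(c,*p).round())
print(arm.get_obs())
E
```

```text
top [595.06169966   0.         318.49788438] [[0.01, -0.985, 0.172, 294.804], [-1.0, -0.013, -0.015, -23.611], [0.017, -0.172, -0.985, 1293.531]]
bolt 0.82 [306. 395.] [ 378. -208.   18.]
bolt 0.78 [264. 481.] [ 471. -395.   26.]
bolt 0.74 [238. 423.] [ 520. -263.   62.]
bolt 0.68 [207. 482.] [ 595. -398.   35.]
bolt 0.55 [319. 450.] [ 353. -325.   20.]
block 0.96 [250. 426.] [ 500. -274.   29.]
strut 0.61 [214. 259.] [574.  88.  24.]
chassis 0.84 [146. 264.] [729.  80.  29.]
screwdriver 0.74 [237. 423.] [ 519. -262.   69.]
screwdriver 0.66 [284. 310.] [424. -25.  28.]
spool 0.64 [297. 145.] [390. 321.  35.]
jar 0.67 [190. 436.] [ 623. -292.   69.]
scene [541.79126307   0.         314.08441357] [[0.732, 0.481, -0.483, 1005.216], [0.682, -0.525, 0.51, -580.838], [-0.009, -0.702, -0.712, 849.002]]
bolt 0.75 [341. 240.] [ 526. -268.   49.]
bolt 0.68 [320. 168.] [ 375. -319.   25.]
bolt 0.66 [388. 164.] [ 487. -409.   24.]
bolt 0.63 [286. 221.] [ 391. -202.   34.]
bolt 0.55 [431. 211.] [ 602. -404.   18.]
block 0.89 [357. 234.] [ 532. -292.   31.]
strut 0.93 [268. 376.] [570.  66.   5.]

[... 175 characters left out ...]
 [398. 272.] [ 656. -314.   70.]
{'t': 0.8, 'joint_pos': array([-1.31098082e+00,  2.12885916e-01, -3.43854776e-02,  1.32349929e+00,
        9.75990328e-06,  1.57080600e+00]), 'joint_velocities': array([-0.00086397, -0.00138339, -0.00017497,  0.00043749, -0.0005277 ,
        0.00032608]), 'effort': array([ 3.41328188e-03, -6.85905719e+01,  4.87317932e+01,  1.53989848e-03,
        3.31222282e-04, -2.51209980e-05]), 'tcp_pos': array([ 128.45292445, -483.21199653,  192.41864935]), 'eef_rot': array([ 2.49047921e+00, -1.91495904e+00,  4.12804161e-05]), 'force': array([-0.06280187, -0.3074089 ,  0.29249137]), 'ft_torque': array([ 0.05687699,  0.03795534, -0.02430758]), 'opening': 85.52127991749947}
```

View pics/top0.png

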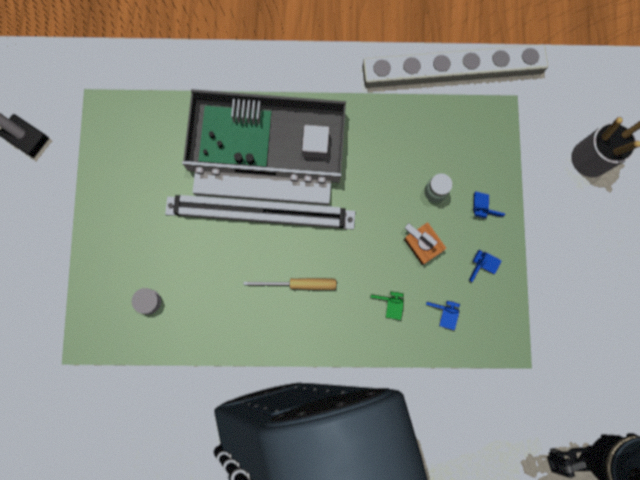

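View pics/scene0.png

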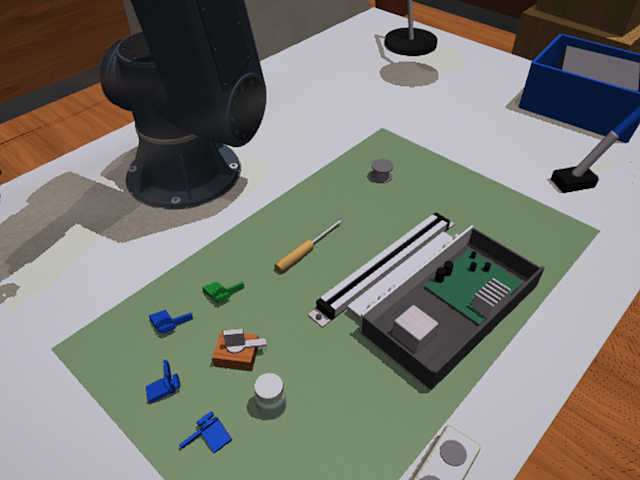

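Candidates in the top view: the steel bolt in the orange block (240,425), blue look-alikes at (205,485), (263,485) and (315,448), and a green one at (303,393). I choose the steel one, because it stands in the block. Next come a close crop and a measurement.

```bash
cat >> h.py <<'E'
def cloud(c):
    K=c["K"];T=np.linalg.inv(c["world_to_cam"]);z=c["z_map"];r,q=np.mgrid[:480,:640]
    P=np.stack([(q-K[0,2])/K[0,0]*z,(r-K[1,2])/K[1,1]*z,z],-1)@T[:3,:3].T+T[:3,3]
    P[z==0]=np.nan
    return P
E
python3 - <<'E'
from h import *
ims=[]
for n,cr in(("top",(205,275,385,465)),("scene",(320,380,200,280))):
    c=shot(n);P=cloud(c);im=c["img"].astype(int)
    r0,r1,c0,c1=cr;ims.append(cv2.resize(c["img"][r0:r1,c0:c1,::-1],(640,(r1-r0)*8) ,interpolation=cv2.INTER_CUBIC))
    sub=P.reshape(-1,3);col=im.reshape(-1,3)
    near=(np.hypot(sub[:,0]-515,sub[:,1]+270)<65)
    grey=(np.ptp(col,axis=1)<30)&(col.mean(1)>60)
    for lab,m in(("fin",near&(sub[:,2]>62)&(sub[:,2]<85)),("flange/toe",near&grey&(sub[:,2]>28)&(sub[:,2]<45)),("orange",near&(col[:,0]>col[:,2]+60)&(sub[:,2]>22))):
        p=sub[m]
        if len(p)<3: print(lab,len(p));continue
        rect=cv2.minAreaRect(p[:,:2].astype(np.float32))
        print(n,lab,len(p),"med",np.median(p,0).round(1),"rect",np.round(rect[0],1),np.round(rect[1],1),round(rect[2],1))
    # strut: white, z 24-34
    m=(sub[:,0]>530)&(sub[:,0]<650)&(sub[:,1]>-110)&(sub[:,1]<280)&(sub[:,2]>22)&(sub[:,2]<36)
    p=sub[m]
    for y in range(-90,270,40):
        q=m&(abs(sub[:,1]-y)<2); s=np.argsort(sub[q,0]); 
        print(y,[(int(a),int(b),int(g)) for a,b,g in zip(sub[q,0][s],sub[q,2][s],col[q].mean(1)[s])][::2][:22])
cv2.imwrite("pics/crop1.png",ims[0])
cv2.imwrite("pics/crop1b.png",ims[1])
E
```

```text
top fin 97 med [ 515.  -272.7   72.9] rect [ 515.6 -273.1] [32.5 12.5] 47.4
top flange/toe 205 med [ 530.6 -256.7   36. ] rect [ 526.5 -258.1] [71.8 31.7] 55.0
top orange 579 med [ 508.  -275.6   30. ] rect [ 515.1 -273.8] [69.3 62.6] 34.0
-90 [(550, 24, 30), (552, 26, 57), (554, 25, 47), (556, 25, 62), (558, 28, 52), (560, 28, 70), (562, 29, 68), (565, 26, 51), (567, 27, 51), (569, 28, 59), (571, 28, 47), (573, 29, 52), (576, 28, 62), (577, 30, 55), (579, 31, 60), (583, 26, 112), (584, 23, 64), (586, 30, 116), (589, 28, 88)]
-50 [(553, 29, 135), (558, 26, 180), (561, 30, 181), (579, 29, 120), (581, 31, 156), (583, 32, 176), (586, 28, 179), (588, 31, 180), (591, 26, 172), (593, 27, 148), (603, 25, 138), (605, 23, 166), (610, 24, 179), (612, 26, 179), (614, 24, 177), (617, 23, 179), (623, 26, 180), (626, 24, 180), (627, 26, 179), (631, 22, 181), (634, 27, 171), (637, 24, 145)]
-10 [(555, 27, 118), (557, 26, 154), (559, 29, 172), (561, 29, 180), (563, 29, 179), (565, 29, 179), (568, 28, 157), (583, 28, 146), (585, 32, 176), (588, 28, 181), (589, 33, 177), (592, 29, 180), (595, 27, 168)
[... 4869 characters left out ...]
 28, 159), (617, 28, 193), (619, 24, 201), (623, 26, 198), (624, 28, 198)]
190 [(569, 29, 178), (573, 29, 203), (577, 28, 202), (580, 27, 188), (581, 25, 119), (583, 23, 14), (587, 23, 17), (591, 26, 11), (597, 28, 199), (602, 26, 199), (604, 28, 201), (609, 28, 159), (611, 28, 96), (619, 24, 193), (622, 28, 206), (628, 26, 198), (635, 24, 199), (639, 25, 198), (641, 26, 199), (644, 27, 201)]
230 [(574, 29, 200), (580, 25, 200), (584, 25, 84), (585, 24, 39), (588, 27, 14), (594, 25, 34), (602, 29, 205), (605, 31, 200), (606, 26, 203), (609, 28, 203), (611, 29, 184), (613, 29, 144), (623, 25, 209), (624, 28, 194), (627, 28, 204), (632, 24, 201), (639, 25, 202), (642, 27, 192), (647, 27, 171)]
```

View pics/crop1.png

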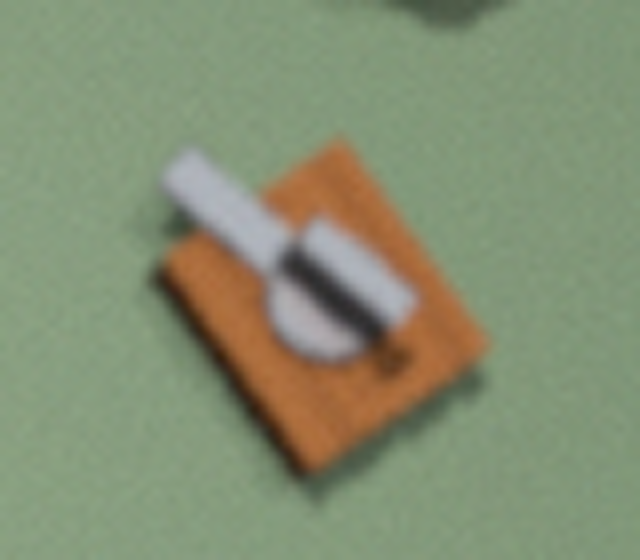

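The crop shows the steel bolt alone in the orange block: toe to the upper left (crop 190,165), fin at (355,265). I'll fit the strut line more exactly and write the move helper.

```bash
cat >> h.py <<'E'
from scipy.spatial.transform import Rotation as R
def goto(x,y,z,yaw):
    """print shift/turn (tool axes) to a tool-down pose with tool x at world yaw deg"""
    o=arm.get_obs();A=R.from_rotvec(o["eef_rot"]);c,s=np.cos(np.radians(yaw)),np.sin(np.radians(yaw))
    B=R.from_matrix(np.array([[c,s,0],[s,-c,0],[0,0,-1]]))
    print("t",o["t"],"tcp",o["tcp_pos"].round(1),"yaw",np.degrees(np.arctan2(*A.as_matrix()[[1,0],0])).round(2),"j",o["joint_pos"].round(2),"F",o["force"].round(1),"open",round(float(o["opening"]),1))
    print("shift",A.inv().apply(np.array([x,y,z])-o["tcp_pos"]).round(1),"turn",(A.inv()*B).as_rotvec(degrees=True).round(1))
def slotline(c,n):
    """fit x=a+b*y of the slot's edges and outer edges at z=28"""
    g=c["img"].mean(2);ys=np.arange(-40,231,5);out=[]
    M=c["world_to_cam"];K=c["K"]
    for y in ys:
        x0=576+.067*y;xs=np.arange(x0-30,x0+30,.5)
        P=np.c_[xs,np.full_like(xs,y),np.full_like(xs,28)]@M[:3,:3].T+M[:3,3];uv=P@K.T;uv=(uv[:,:2]/uv[:,2:]).astype(np.float32)
        v=cv2.remap(g.astype(np.float32),uv[:,:1],uv[:,1:],cv2.INTER_LINEAR).ravel()
        d=np.gradient(cv2.GaussianBlur(v[:,None],(1,5),1).ravel());i=abs(xs-x0)
        a=(xs<x0)&(i<16);b=(xs>x0)&(i<16)
        out.append([xs[a][d[a].argmin()],xs[b][d[b].argmax()]])
    out=np.array(out)
    for k in(0,1):
        p=np.polyfit(ys,out[:,k],1)
        for _ in range(3):
            e=abs(out[:,k]-np.polyval(p,ys));m=e<max(1.5,2*np.median(e));p=np.polyfit(ys[m],out[m,k],1)
        print(n,"edge",k,"x=%.1f + %.4f y"%(p[1],p[0]),m.sum())
E
python3 - <<'E'
from h import *
for n in("top","scene"):
    c=shot(n);slotline(c,n)
    if n=="top":
        for px in((205,167),(219,355),(206,174),(217,347)): print(w(c,*px,28).round(1))
    P=cloud(c).reshape(-1,3);m=(abs(P[:,0]-575-.067*P[:,1])<18)&(P[:,2]>22)&(P[:,2]<34)
    print(np.percentile(P[m,1],[.5,99.5]))
goto(515.5,-272.5,150,-42.5);goto(515.5,-272.5,150,137.5)
E
```

```text
top edge 0 x=572.0 + 0.0612 y 54
top edge 1 x=582.5 + 0.0690 y 55
[591.  287.2  28. ]
[ 565.7 -121.7   28. ]
[589. 272.  28.]
[ 569.9 -104.2   28. ]
[-286.82466759  271.87385094]
scene edge 0 x=570.5 + 0.0659 y 55
scene edge 1 x=582.2 + 0.0672 y 55
[-290.23614225  870.7551663 ]
t 1.0 tcp [ 128.4 -483.2  192.4] yaw -75.12 j [-1.31  0.21 -0.03  1.32  0.    1.57] F [ 0.5  0.6 -0.8] open 85.3
shift [-104.2 -428.2   42.4] turn [  0.   -0.  -32.6]
t 1.0 tcp [ 128.4 -483.2  192.4] yaw -75.12 j [-1.31  0.21 -0.03  1.32  0.    1.57] F [ 0.5  0.6 -0.8] open 85.3
shift [-104.2 -428.2   42.4] turn [ -0.   -0.  147.4]
```

Request:
drive_tool:
  steps:
    - [[-104,-428,42],[0,0,-32.6],0.6]
    - [[-104,-428,42],[0,0,-32.6],0.6]
    - [[-104,-428,42],[0,0,-32.6],0.6]
    - [[-104,-428,42],[0,0,-32.6],0.6]
    - [[-104,-428,42],[0,0,-32.6],0.6]
    - [[-104,-428,42],[0,0,-32.6],0.6]
    - [[-104,-428,42],[0,0,-32.6],0.6]
    - [[-104,-428,42],[0,0,-32.6],0.6]
    - [[-104,-428,42],[0,0,-32.6],0.6]
    - [[-104,-428,42],[0,0,-32.6],0.6]

```text
t: 2.0
tcp_pos: [518.7, -269.8, 149.1]
eef_rot: [-2.929, 1.132, 0.001]
force: [-1.0, -0.3, -0.3]
opening: 51.6
```

Run:
```python
from h import *
goto(515.5,-272.5,41,-42.5);goto(515.5,-272.5,150,137.5)
```

```text
t 2.0 tcp [ 518.7 -269.8  149.1] yaw -42.27 j [-0.48  0.4   0.11  1.28  0.    1.83] F [-1.  -0.3 -0.3] open 51.6
shift [ -0.5   4.2 108.1] turn [-0.   0.1  0.2]
t 2.0 tcp [ 518.7 -269.8  149.1] yaw -42.27 j [-0.48  0.4   0.11  1.28  0.    1.83] F [-1.  -0.3 -0.3] open 51.6
shift [-0.6  4.1 -0.9] turn [-1.000e-01 -1.000e-01 -1.798e+02]
```

Request:
drive_tool:
  steps:
    - [[0,0,0],[0,0,-90],0.6]
    - [[0,0,0],[0,0,-90],0.6]
    - [[0,0,0],[0,0,-90],0.6]
    - [[0,0,0],[0,0,-90],0.6]
    - [[0,0,0],[0,0,-90],0.6]
    - [[0,0,0],[0,0,-90],0.6]
    - [[0,0,0],[0,0,-90],0.6]
    - [[0,0,0],[0,0,-90],0.6]
    - [[0,0,0],[0,0,-90],0.6]
    - [[0,0,0],[0,0,-90],0.6]

```text
t: 3.0
tcp_pos: [514.9, -273.2, 150.5]
eef_rot: [2.915, 1.171, -0.0]
force: [0.5, 0.2, 0.3]
opening: 51.6
```

Request:
drive_tool:
  steps:
    - [[0,0,0],[0,0,-90],0.6]
    - [[0,0,0],[0,0,-90],0.6]
    - [[0,0,0],[0,0,-90],0.6]
    - [[0,0,0],[0,0,-90],0.6]
    - [[0,0,0],[0,0,-90],0.6]
    - [[0,0,0],[0,0,-90],0.6]
    - [[0,0,0],[0,0,-90],0.6]
    - [[0,0,0],[0,0,-90],0.6]
    - [[0,0,0],[0,0,-90],0.6]
    - [[0,0,0],[0,0,-90],0.6]

```text
t: 4.0
tcp_pos: [514.9, -273.1, 150.5]
eef_rot: [-1.335, -2.844, 0.0]
force: [-0.1, -1.1, 0.3]
opening: 51.2
```

Run:
```python
from h import *
goto(515.5,-272.5,41,137.5)
```

```text
t 4.0 tcp [ 514.9 -273.1  150.5] yaw 129.7 j [-0.49  0.4   0.11  1.28 -0.   -1.18] F [-0.1 -1.1  0.3] open 51.2
shift [1.000e-01 9.000e-01 1.095e+02] turn [-0.  -0.  -7.8]
```

Request:
drive_tool:
  steps:
    - [[0,0.9,30],[0,0,-7.8],0.6]
    - [[0,0.9,55],[0,0,-7.8],0.6]
    - [[0,0.9,75],[0,0,-7.8],0.6]
    - [[0,0.9,90],[0,0,-7.8],0.6]
    - [[0,0.9,100],[0,0,-7.8],0.6]
    - [[0,0.9,107],[0,0,-7.8],0.6]
    - [[0,0.9,109],[0,0,-7.8],0.6]
    - [[0,0.9,109],[0,0,-7.8],0.6]
    - [[0,0.9,109],[0,0,-7.8],0.3]
    - [[0,0.9,109],[0,0,-7.8],0.2]

```text
t: 5.0
tcp_pos: [516.4, -272.4, 42.0]
eef_rot: [1.147, 2.924, -0.0]
force: [1.1, 0.9, 0.4]
opening: 23.0
```

Request:
drive_tool:
  steps:
    - [[0,0,0],[0,0,0],0.1]
    - [[0,0,0],[0,0,0],0]
    - [[0,0,0],[0,0,0],0]
    - [[0,0,0],[0,0,0],0]
    - [[0,0,0],[0,0,0],0]
    - [[0,0,0],[0,0,0],0]
    - [[0,0,0],[0,0,0],0]
    - [[0,0,0],[0,0,0],0]

```text
t: 5.8
tcp_pos: [516.1, -272.2, 41.4]
eef_rot: [1.147, 2.925, 0.0]
force: [0.3, 0.2, -0.3]
opening: -0.0
```

Run:
```python
from h import *
goto(515.5,-272.5,141,137.5)
c=shot("scene");save(c,"grip.png",(300,380,170,290),5)
```

```text
t 5.8 tcp [ 516.1 -272.2   41.4] yaw 137.17 j [-0.49  0.45 -0.09  1.03  0.   -1.31] F [ 0.3  0.2 -0.3] open -0.0
shift [  0.2  -0.6 -99.6] turn [ 0.   0.  -0.3]
```

View pics/grip.png

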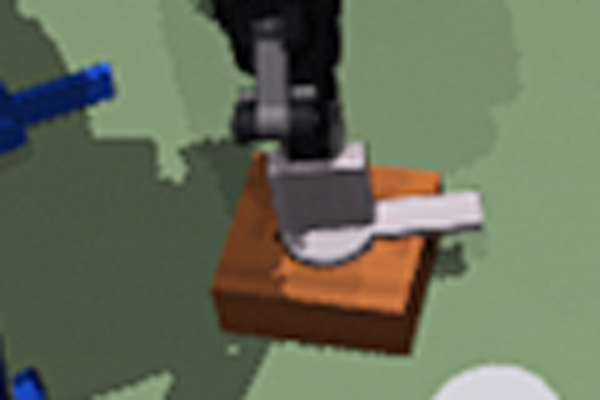

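Run:
```python
from h import *
c=shot("scene");P=cloud(c)
for r in range(308,352,3):
    print(r,[tuple(P[r,q].round().astype(int)) if c["z_map"][r,q] else None for q in range(216,250,4)])
c=shot("top");save(c,"grip_top.png",(195,285,375,495),5)
```

```text
308 [(np.int64(515), np.int64(-295), np.int64(160)), (np.int64(540), np.int64(-303), np.int64(189)), (np.int64(544), np.int64(-298), np.int64(188)), (np.int64(551), np.int64(-296), np.int64(191)), (np.int64(545), np.int64(-284), np.int64(175)), (np.int64(538), np.int64(-273), np.int64(159)), (np.int64(437), np.int64(-197), np.int64(0)), (np.int64(444), np.int64(-192), np.int64(3)), (np.int64(451), np.int64(-188), np.int64(4))]
311 [(np.int64(410), np.int64(-235), np.int64(4)), (np.int64(519), np.int64(-292), np.int64(152)), (np.int64(546), np.int64(-301), np.int64(184)), (np.int64(536), np.int64(-288), np.int64(163)), (np.int64(531), np.int64(-277), np.int64(148)), (np.int64(536), np.int64(-272), np.int64(148)), (np.int64(444), np.int64(-203), np.int64(3)), (np.int64(450), np.int64(-197), np.int64(3)), (np.int64(455), np.int64(-192), np.int64(2))]
314 [(np.int64(416), np.int64(-240), np.int64(4)), (np.int64(519), np.int64(-292), np.int64(145)), (np.int64(548), np.int64(-303), np.int64(181)), (np.int64(546), np.int64(-295), np.int64(171)), (np.int64(524), np.int64(-274), np.int64(131)
[... 4618 characters left out ...]
(512), np.int64(-287), np.int64(38)), (np.int64(517), np.int64(-282), np.int64(37)), (np.int64(522), np.int64(-276), np.int64(36)), (np.int64(527), np.int64(-271), np.int64(35)), (np.int64(530), np.int64(-265), np.int64(33)), (np.int64(534), np.int64(-260), np.int64(31))]
350 [(np.int64(498), np.int64(-303), np.int64(32)), (np.int64(503), np.int64(-299), np.int64(32)), (np.int64(507), np.int64(-293), np.int64(30)), (np.int64(514), np.int64(-289), np.int64(33)), (np.int64(522), np.int64(-286), np.int64(38)), (np.int64(528), np.int64(-281), np.int64(38)), (np.int64(532), np.int64(-276), np.int64(37)), (np.int64(534), np.int64(-269), np.int64(31)), (np.int64(540), np.int64(-265), np.int64(32))]
```

View pics/grip_top.png

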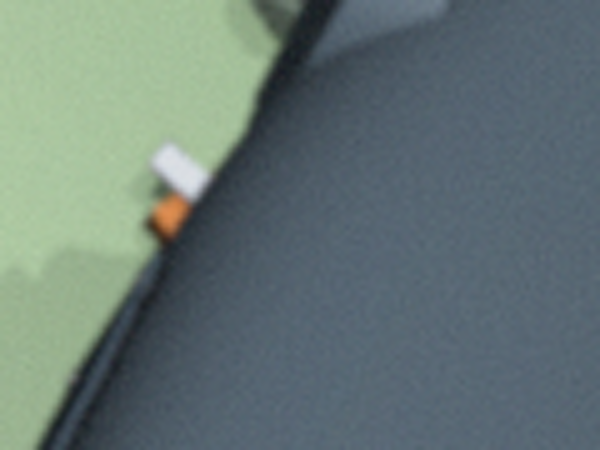

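The fingers show only down to about z 85, just above the fin top at about 75. The TCP reads 41 and the gripper is fully shut. I'll lift and check where the fingertips really are.

Request:
drive_tool:
  steps:
    - [[0,0,-20],[0,0,0],0]
    - [[0,0,-50],[0,0,0],0]
    - [[0,0,-70],[0,0,0],0]
    - [[0,0,-80],[0,0,0],0]
    - [[0,0,-80],[0,0,0],0]
    - [[0,0,-80],[0,0,0],0]

```text
t: 6.55
tcp_pos: [515.7, -272.0, 120.4]
eef_rot: [-1.147, -2.924, -0.0]
force: [0.4, 0.2, -0.7]
opening: 0.1
```

Run:
```python
from h import *
c=shot("scene");goto(516,-272,120,137)
o=arm.get_obs();M=c["world_to_cam"]
p=c["K"]@(M[:3,:3]@o["tcp_pos"]+M[:3,3]);u,v=(p[:2]/p[2]).round().astype(int);print("tcp px",u,v, "crop",(u-150)*5,(v-240)*5)
cv2.circle(c["img"],(u,v),1,(255,0,0),-1)
save(c,"lift.png",(260,380,150,290),5)
```

```text
t 6.6 tcp [ 515.5 -271.9  120.1] yaw 137.17 j [-0.49  0.41  0.05  1.21  0.   -1.31] F [ 0.5 -0.2 -0.2] open 0.4
shift [-0.4  0.2  0.1] turn [-0.  -0.1  0.2]
tcp px 230 315 crop 400 375
```

View pics/lift.png

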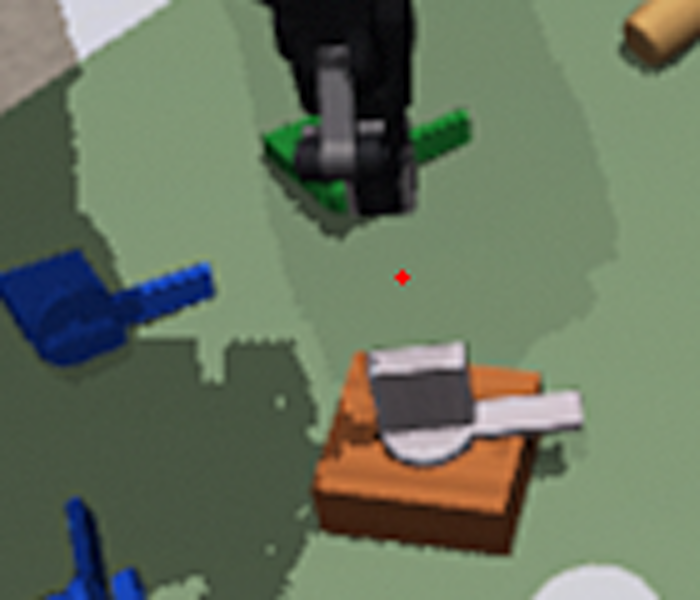

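Run:
```python
from h import *
c=shot("scene");P=cloud(c);o=arm.get_obs()
m=(np.hypot(P[...,0]-515.5,P[...,1]+272)<40)&(P[...,2]>90)
for r in range(286,308,2):
    q=np.where(m[r])[0]
    if len(q): print(r,q.min(),q.max(),[tuple(int(a) for a in P[r,k].round()) for k in q[::3]])
A=R.from_rotvec(o["eef_rot"]).as_matrix()
print(A.round(3).tolist())
```

```text
286 228 232 [(531, -275, 210), (531, -270, 205)]
288 228 232 [(551, -289, 233), (532, -272, 203)]
290 229 232 [(547, -286, 222), (523, -264, 184)]
292 229 233 [(549, -288, 221), (525, -266, 183)]
294 230 233 [(547, -285, 212), (520, -262, 169)]
296 219 233 [(512, -283, 177), (521, -283, 184), (524, -280, 184), (528, -277, 184), (526, -270, 176)]
298 220 233 [(515, -284, 175), (522, -283, 181), (525, -279, 179), (529, -276, 179), (526, -269, 171)]
300 220 233 [(512, -283, 167), (523, -284, 177), (523, -279, 172), (528, -277, 175), (526, -270, 167)]
302 221 231 [(513, -283, 162), (521, -282, 168), (525, -279, 169), (529, -276, 169)]
[[-0.733, 0.68, -0.002], [0.68, 0.733, 0.001], [0.002, -0.0, -1.0]]
```

The reported TCP lies about 42 mm beyond the real fingertips. The tips sit at z≈162 when the report says 120, and the sideways position agrees. I'll apply a 42 mm height correction from here on, reopen and descend for tips at z≈45 (reported 3).

Request:
drive_tool:
  steps:
    - [[0,0,0],[0,0,-0.3],0.6]
    - [[0,0,10],[0,0,-0.3],0.6]
    - [[0,0,20],[0,0,-0.3],0.6]
    - [[0,0,35],[0,0,-0.3],0.6]
    - [[0,0,55],[0,0,-0.3],0.6]
    - [[0,0,75],[0,0,-0.3],0.6]
    - [[0,0,90],[0,0,-0.3],0.6]
    - [[0,0,100],[0,0,-0.3],0.6]
    - [[0,0,107],[0,0,-0.3],0.6]
    - [[0,0,110],[0,0,-0.3],0.6]

```text
t: 7.65
tcp_pos: [515.8, -272.1, 10.7]
eef_rot: [-1.139, -2.927, -0.0]
force: [-0.3, 0.4, 1.1]
opening: 51.3
```

Request:
drive_tool:
  steps:
    - [[0,0,3],[0,0,0],0.6]
    - [[0,0,6],[0,0,0],0.6]
    - [[0,0,7],[0,0,0],0.4]
    - [[0,0,7],[0,0,0],0.2]
    - [[0,0,7],[0,0,0],0]
    - [[0,0,7],[0,0,0],0]
    - [[0,0,7],[0,0,0],0]
    - [[0,0,7],[0,0,0],0]
    - [[0,0,7],[0,0,0],0]

```text
t: 8.55
tcp_pos: [516.3, -272.4, 4.7]
eef_rot: [1.139, 2.927, -0.0]
force: [-1.0, -0.7, 5.9]
opening: 8.9
```

Request:
drive_tool:
  steps:
    - [[0,0,-10],[0,0,0],0]
    - [[0,0,-30],[0,0,0],0]
    - [[0,0,-55],[0,0,0],0]
    - [[0,0,-70],[0,0,0],0]
    - [[0,0,-75],[0,0,0],0]
    - [[0,0,-75],[0,0,0],0]

```text
t: 9.15
tcp_pos: [516.3, -272.2, 79.7]
eef_rot: [1.139, 2.927, 0.0]
force: [-0.3, 0.2, -1.0]
opening: 9.1
```

Run:
```python
from h import *
goto(576.3,-8,79,176.2)
c=shot("scene");P=cloud(c);s=P.reshape(-1,3)
m=(np.hypot(s[:,0]-516,s[:,1]+272)<60)&(s[:,2]>70)&(s[:,2]<170);g=c["img"].reshape(-1,3)
print("steel/gripper z pct",np.percentile(s[m,2],[1,5,25,50]).round(), m.sum())
```

```text
t 9.15 tcp [ 516.3 -272.2   79.7] yaw 137.47 j [-0.49  0.43 -0.03  1.12  0.   -1.31] F [-0.3  0.2 -1. ] open 9.1
shift [134.4 235.3   0.7] turn [  0.    0.  -38.7]
steel/gripper z pct [ 95. 108. 111. 113.] 532
```

Request:
drive_tool:
  steps:
    - [[20,35,0],[0,0,-8],0]
    - [[40,70,0],[0,0,-16],0]
    - [[60,105,0],[0,0,-24],0]
    - [[80,140,0],[0,0,-30],0]
    - [[100,175,0],[0,0,-38.7],0]
    - [[120,210,0],[0,0,-38.7],0]
    - [[130,228,0],[0,0,-38.7],0]
    - [[134.4,235.3,0],[0,0,-38.7],0]
    - [[134.4,235.3,20],[0,0,-38.7],0]
    - [[134.4,235.3,30],[0,0,-38.7],0]

```text
t: 10.2
tcp_pos: [574.9, -8.2, 47.4]
eef_rot: [-0.105, -3.137, 0.0]
force: [-0.4, 0.1, -2.3]
opening: 8.9
```

Run:
```python
from h import *
goto(576.3,-8,27,176.2)
for n in("scene","top"):
    c=shot(n);P=cloud(c);s=P.reshape(-1,3);g=c["img"].reshape(-1,3).astype(int)
    m=(abs(s[:,0]-579)<30)&(s[:,1]>-40)&(s[:,1]<60)&(s[:,2]>60)&(s[:,2]<90)&(g.mean(1)>110)
    p=s[m];t=p[(p[:,1]>14)]
    print(n,m.sum(),len(t),"z",np.median(p[:,2]).round(1))
    for y in (16,22,28,34,40):
        q=t[abs(t[:,1]-y)<3]
        if len(q): print(y,len(q),q[:,0].min().round(1),np.median(q[:,0]).round(1),q[:,0].max().round(1),np.median(q[:,2]).round(1))
    if n=="scene": save(c,"hover.png",(190,340,290,450),5)
```

```text
t 10.2 tcp [574.9  -8.2  47.4] yaw 176.17 j [-0.01  0.43 -0.1   1.04 -0.   -1.52] F [-0.4  0.1 -2.3] open 8.9
shift [-1.4  0.3 20.4] turn [-0.  -0.1 -0. ]
scene 54 25 z 79.6
16 2 580.8 581.4 581.9 77.8
22 7 576.8 580.5 583.2 79.5
28 5 580.7 583.4 584.7 80.1
34 5 580.6 582.5 584.1 81.2
40 3 582.4 583.4 584.0 77.7
top 0 0 z nan
  return _methods._mean(a, axis=axis, dtype=dtype,
  ret = ret.dtype.type(ret / rcount)
```

View pics/hover.png

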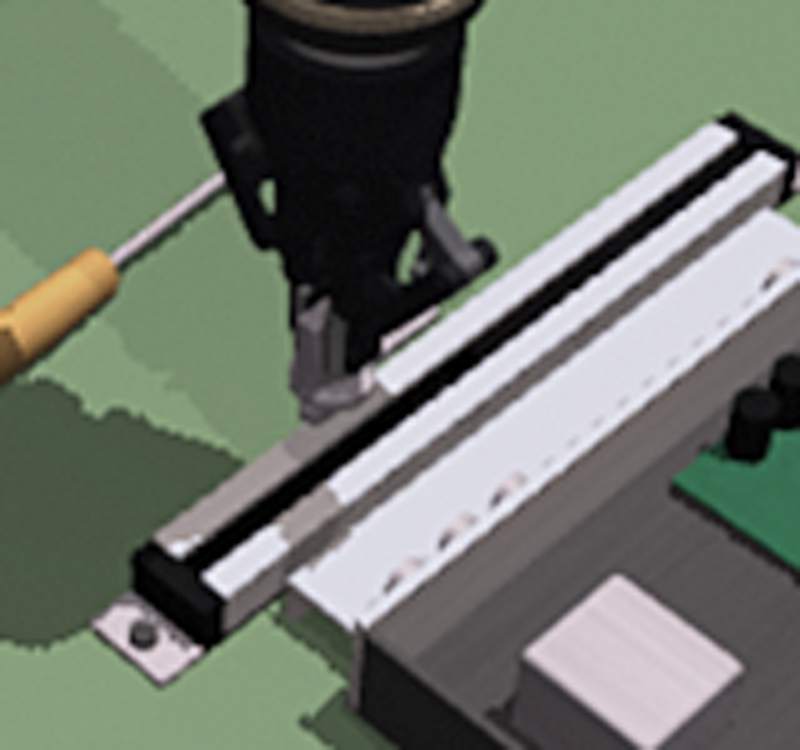

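Request:
drive_tool:
  steps:
    - [[-1.4,0,5],[0,0,0],0]
    - [[-1.4,0,12],[0,0,0],0]
    - [[-1.4,0,18],[0,0,0],0]
    - [[-1.4,0,23],[0,0,0],0]
    - [[-1.4,0,25],[0,0,0],0]
    - [[-1.4,0,25],[0,0,0],0]
    - [[-1.4,0,25],[0,0,0],0]

```text
t: 11.0
tcp_pos: [577.6, -8.0, 24.6]
eef_rot: [0.105, 3.14, -0.0]
force: [-0.7, 0.0, -1.1]
opening: 9.1
```

Run:
```python
from h import *
goto(576.3,-8,14,176.2)
c=shot("scene");P=cloud(c);g=c["img"].astype(int)
# toe pixels: bright at z 33-45
s=P.reshape(-1,3);gg=g.reshape(-1,3)
m=(abs(s[:,0]-578)<14)&(s[:,1]>12)&(s[:,1]<60)&(s[:,2]>32.5)&(s[:,2]<48)
p=s[m]
for y in range(16,54,5):
    q=p[abs(p[:,1]-y)<2.5]
    if len(q): print(y,len(q),q[:,0].min().round(1),q[:,0].max().round(1),np.median(q[:,2]).round(1))
save(c,"low.png",(225,305,325,425),8)
```

```text
t 11.0 tcp [577.6  -8.   24.6] yaw 176.17 j [-0.01  0.45 -0.13  0.99 -0.   -1.52] F [-0.7  0.  -1.1] open 9.1
shift [ 1.3 -0.1 10.6] turn [-0.  0. -0.]
```

View pics/low.png

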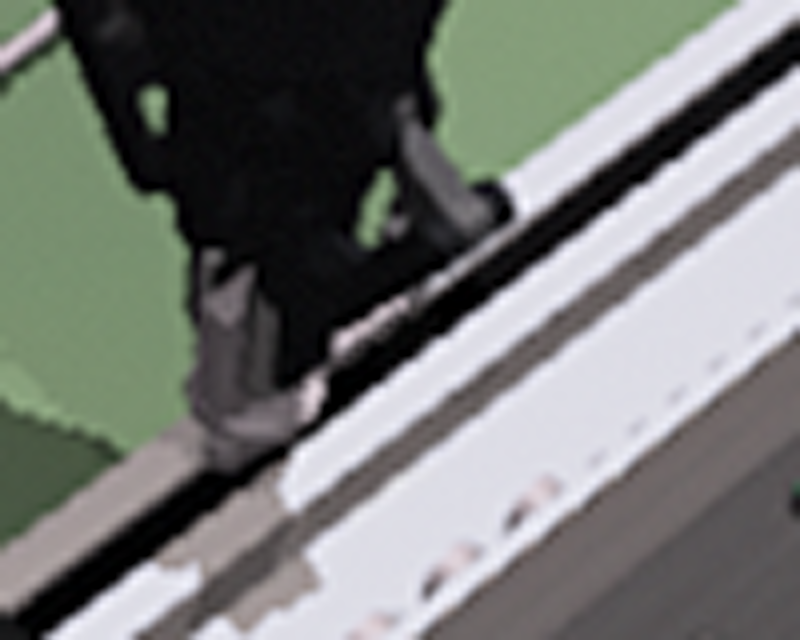

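The crop shows the bolt held with its toe lying along the slot and its flange about over the slot line (crop 240,440). I'll correct by 1.3 mm sideways and lower it gently, feeling for contact.

Request:
drive_tool:
  steps:
    - [[1.3,0,2],[0,0,0],0]
    - [[1.3,0,4],[0,0,0],0]
    - [[1.3,0,5],[0,0,0],0]
    - [[1.3,0,6],[0,0,0],0]
    - [[1.3,0,6.5],[0,0,0],0]
    - [[1.3,0,7],[0,0,0],0]

```text
t: 11.65
tcp_pos: [576.2, -8.0, 17.4]
eef_rot: [0.105, 3.14, -0.0]
force: [0.0, -0.3, -1.5]
opening: 8.9
```

Request:
drive_tool:
  steps:
    - [[0,0,0.5],[0,0,0],0]
    - [[0,0,1],[0,0,0],0]
    - [[0,0,1.5],[0,0,0],0]
    - [[0,0,2],[0,0,0],0]
    - [[0,0,2.2],[0,0,0],0]

```text
t: 12.15
tcp_pos: [576.1, -7.9, 15.1]
eef_rot: [-0.105, -3.14, 0.0]
force: [-0.1, -0.6, -2.3]
opening: 9.0
```

Request:
drive_tool:
  steps:
    - [[0,0,0.4],[0,0,0],0]
    - [[0,0,0.8],[0,0,0],0]
    - [[0,0,1.2],[0,0,0],0]
    - [[0,0,1.2],[0,0,0],0]

```text
t: 12.55
tcp_pos: [576.1, -7.9, 13.9]
eef_rot: [-0.105, -3.14, -0.0]
force: [-1.4, -0.5, -2.0]
opening: 8.9
```

Request:
drive_tool:
  steps:
    - [[0,0,0.4],[0,0,0],0]
    - [[0,0,0.8],[0,0,0],0]
    - [[0,0,1.2],[0,0,0],0]

```text
t: 12.85
tcp_pos: [576.2, -7.9, 12.8]
eef_rot: [-0.105, -3.14, -0.0]
force: [0.3, 0.1, -1.8]
opening: 9.3
```

Request:
drive_tool:
  steps:
    - [[0,0,0.5],[0,0,0],0]
    - [[0,0,1],[0,0,0],0]
    - [[0,0,1.5],[0,0,0],0]
    - [[0,0,2],[0,0,0],0]
    - [[0,0,2.5],[0,0,0],0]
    - [[0,0,3],[0,0,0],0]

```text
t: 13.45
tcp_pos: [576.2, -7.9, 9.8]
eef_rot: [-0.105, -3.14, -0.0]
force: [0.2, 0.6, -2.0]
opening: 9.0
```

Request:
drive_tool:
  steps:
    - [[0,0,0.5],[0,0,0],0]
    - [[0,0,1],[0,0,0],0]
    - [[0,0,1.5],[0,0,0],0]
    - [[0,0,2],[0,0,0],0]
    - [[0,0,2.5],[0,0,0],0]
    - [[0,0,3],[0,0,0],0]

```text
t: 14.05
tcp_pos: [576.2, -7.9, 6.8]
eef_rot: [0.105, 3.14, 0.0]
force: [-0.5, 0.4, -1.6]
opening: 8.9
```

Request:
drive_tool:
  steps:
    - [[0,0,0.5],[0,0,0],0]
    - [[0,0,1],[0,0,0],0]
    - [[0,0,1.5],[0,0,0],0]
    - [[0,0,2],[0,0,0],0]
    - [[0,0,2.3],[0,0,0],0]
    - [[0,0,2.6],[0,0,0],0]
    - [[0,0,2.6],[0,0,0],0]

```text
t: 14.75
tcp_pos: [576.1, -7.9, 4.2]
eef_rot: [-0.105, -3.14, -0.0]
force: [-0.5, -0.4, -1.9]
opening: 9.0
```

Run:
```python
from h import *
goto(576.3+.0665*100,92,4.5,176.2)
c=shot("scene");P=cloud(c);s=P.reshape(-1,3);g=c["img"].reshape(-1,3).astype(int)
m=(abs(s[:,0]-577)<26)&(s[:,1]>-28)&(s[:,1]<50)&(s[:,2]>31.5)&(s[:,2]<42)
print(m.sum(),np.percentile(s[m],[2,50,98],axis=0).round(1))
save(c,"in.png",(225,305,325,425),8)
```

```text
t 14.75 tcp [576.1  -7.9   4.2] yaw 176.17 j [-0.01  0.47 -0.16  0.94  0.   -1.52] F [-0.5 -0.4 -1.9] open 9.0
shift [-1.000e-01  1.002e+02 -3.000e-01] turn [ 0. -0. -0.]
121 [[563.8 -24.8  31.6]
 [584.7 -11.3  35.6]
 [597.   40.3  40.7]]
```

View pics/in.png

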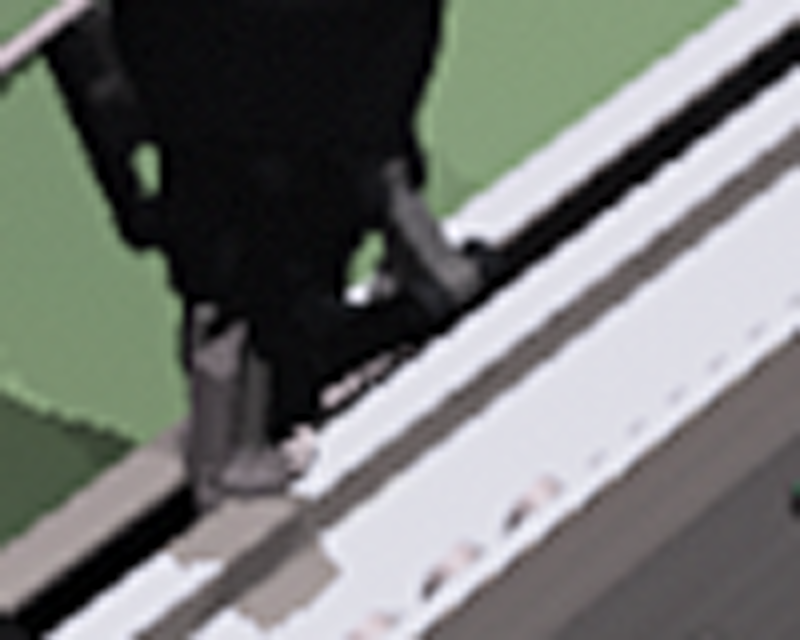

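Request:
drive_tool:
  steps:
    - [[0,0,0.3],[0,0,0],0]
    - [[0,0,0.6],[0,0,0],0]
    - [[0,0,0.9],[0,0,0],0]

```text
t: 15.1
tcp_pos: [576.2, -7.9, 3.3]
eef_rot: [0.105, 3.14, 0.0]
force: [-0.7, -0.6, -1.6]
opening: 8.9
```

Request:
drive_tool:
  steps:
    - [[0,0,0.2],[0,0,0],0]
    - [[0,0,0.4],[0,0,0],0]
    - [[0,0,0.5],[0,0,0],0]

```text
t: 15.4
tcp_pos: [576.1, -7.9, 2.8]
eef_rot: [-0.105, -3.14, 0.0]
force: [-0.8, -0.5, -1.3]
opening: 9.0
```

Request:
drive_tool:
  steps:
    - [[0,0,0.2],[0,0,0],0]
    - [[0,0,0.4],[0,0,0],0]
    - [[0,0,0.5],[0,0,0],0]

```text
t: 15.7
tcp_pos: [576.2, -8.0, 2.7]
eef_rot: [0.105, 3.14, -0.0]
force: [-3.5, 0.3, 7.8]
opening: 8.8
```

Request:
drive_tool:
  steps:
    - [[0,0,0.2],[0,0,0],0]
    - [[0,0,0.4],[0,0,0],0]
    - [[0,0,0.5],[0,0,0],0]

```text
t: 16.0
tcp_pos: [576.3, -8.0, 2.7]
eef_rot: [0.105, 3.139, -0.0]
force: [-6.8, 0.9, 15.3]
opening: 9.4
```

Flange contact came at reported z 2.7, as predicted. The earlier depth slices showed the slot floor changing somewhere around y 70 to 110. I'll check the slot depth along y, since that may give away the filled part beyond the stop.

Request:
drive_tool:
  steps:
    - [[0,0,-0.8],[0,0,0],0]
    - [[0,0,-1.6],[0,0,0],0]
    - [[0,0,-1.6],[0,0,0],0]

```text
t: 16.3
tcp_pos: [576.2, -7.9, 3.4]
eef_rot: [-0.105, -3.14, -0.0]
force: [-0.5, -0.3, -1.9]
opening: 8.9
```

Run:
```python
from h import *
goto(576.3,-8,3.3,176.2)
for n in("top","scene"):
    Z=np.nanmedian([cloud(shot(n)) for _ in range(3)],0).reshape(-1,3)
    d=Z[:,0]-576.3-.0665*Z[:,1]
    print(n,[(y,int(m.sum()),*np.percentile(Z[m,2],[10,50]).round().astype(int)) for y in range(30,260,6) for m in [(abs(d)<4.5)&(abs(Z[:,1]-y)<4)&(Z[:,2]<40)] if m.sum()])
```

```text
t 16.3 tcp [576.2  -7.9   3.4] yaw 176.17 j [-0.01  0.47 -0.16  0.94  0.   -1.52] F [-0.5 -0.3 -1.9] open 8.9
shift [-0.1 -0.1  0.1] turn [ 0. -0. -0.]
top [(120, 1, np.int64(26), np.int64(26)), (126, 13, np.int64(21), np.int64(23)), (132, 14, np.int64(21), np.int64(24)), (138, 14, np.int64(21), np.int64(23)), (144, 17, np.int64(22), np.int64(23)), (150, 16, np.int64(23), np.int64(24)), (156, 15, np.int64(20), np.int64(23)), (162, 14, np.int64(21), np.int64(24)), (168, 14, np.int64(21), np.int64(24)), (174, 16, np.int64(20), np.int64(22)), (180, 15, np.int64(21), np.int64(24)), (186, 12, np.int64(21), np.int64(23)), (192, 15, np.int64(22), np.int64(23)), (198, 16, np.int64(21), np.int64(25)), (204, 15, np.int64(22), np.int64(24)), (210, 12, np.int64(20), np.int64(24)), (216, 17, np.int64(22), np.int64(23)), (222, 17, np.int64(22), np.int64(23)), (228, 15, np.int64(22), np.int64(23)), (234, 14, np.int64(22), np.int64(23)), (240, 16, np.int64(21), np.int64(23)), (246, 15, np.int64(21), np.int64(23)), (252, 14, np.int64(22), np.int64(23)), (258, 15, np.int64(21), np.int64(23))]
scene [(
[... 548 characters left out ...]
np.int64(24), np.int64(26)), (168, 8, np.int64(25), np.int64(26)), (174, 10, np.int64(25), np.int64(26)), (180, 10, np.int64(25), np.int64(26)), (186, 11, np.int64(25), np.int64(25)), (192, 12, np.int64(24), np.int64(25)), (198, 11, np.int64(24), np.int64(26)), (204, 10, np.int64(24), np.int64(26)), (210, 10, np.int64(25), np.int64(26)), (216, 9, np.int64(24), np.int64(25)), (222, 8, np.int64(24), np.int64(25)), (228, 12, np.int64(24), np.int64(25)), (234, 12, np.int64(24), np.int64(25)), (240, 11, np.int64(23), np.int64(26)), (246, 11, np.int64(25), np.int64(26)), (252, 9, np.int64(24), np.int64(26)), (258, 10, np.int64(24), np.int64(25))]<stdin>:4: RuntimeWarning: All-NaN slice encountered
```

Run:
```python
from h import *
import warnings;warnings.simplefilter("ignore")
cs=[shot("scene") for _ in range(3)];c=cs[0];M=c["world_to_cam"];K=c["K"]
Pm=np.nanmedian([cloud(k) for k in cs],0)
for h in (24,28):
  print("plane",h)
  for y in range(44,104,3):
    o=[]
    for d in(-4,-2,0,2,4):
        p=K@(M[:3,:3]@np.array([576.3+.0665*y+d,y,h])+M[:3,3]);u,v=(p[:2]/p[2]).round().astype(int)
        q=Pm[v,u];o.append("nan" if np.isnan(q[2]) else "%d,%d,%d"%tuple(q.round()))
    print(y,o)
```

```text
plane 24
44 ['622,-22,111', '622,-22,111', '585,35,34', '584,40,29', '587,39,30']
47 ['624,-23,116', '624,-23,116', '586,37,36', '585,42,32', '587,43,30']
50 ['627,-24,121', '626,-22,117', '628,-22,118', '573,64,5', '587,46,30']
53 ['628,-22,124', '630,-25,124', '630,-22,123', '574,66,7', '573,71,3']
56 ['631,-24,127', '631,-24,127', '633,-23,125', '573,70,7', '588,52,29']
59 ['634,-26,134', '634,-26,134', '635,-24,130', '572,75,4', '588,54,31']
62 ['634,-23,134', '635,-23,132', '637,-24,135', '574,76,6', '587,59,29']
65 ['635,-22,137', '636,-23,135', '637,-21,135', '573,81,4', '588,62,30']
68 ['635,-22,137', '636,-20,136', '637,-18,132', '573,84,4', '589,63,30']
71 ['636,-20,139', '636,-17,136', '637,-15,132', '577,82,12', '590,66,31']
74 ['635,-16,138', '637,-16,136', '638,-14,135', '579,81,15', '579,81,15']
77 ['636,-15,137', '637,-13,136', '638,-11,135', '581,82,18', '581,82,18']
80 ['636,-12,137', '637,-10,137', '638,-8,133', '582,84,20', '589,73,31']
83 ['636,-9,138', '637,-7,134', '638,-4,133', '585,83,26', '586,81,26']
86 ['636,-5,137', '638,-4,135', '639,-3,136', '586,85,25'
[... 1164 characters left out ...]
,138', '637,-13,136', '638,-11,135', '581,82,18']
77 ['636,-11,139', '636,-12,137', '637,-10,137', '638,-8,133', '582,84,20']
80 ['635,-8,139', '636,-9,138', '637,-7,137', '638,-4,133', '585,83,26']
83 ['635,-8,139', '636,-5,137', '638,-4,135', '639,-3,136', '586,85,25']
86 ['634,-4,138', '637,-4,137', '638,-1,135', '638,1,134', '585,86,27']
89 ['636,-2,140', '637,-1,137', '581,91,26', '584,91,26', '584,91,26']
92 ['636,1,138', '578,95,25', '581,94,24', '584,95,25', '584,95,25']
95 ['577,96,26', '579,97,26', '582,97,25', '584,98,26', '585,96,25']
98 ['576,102,24', '581,98,26', '582,100,26', '584,102,23', '584,102,23']
101 ['576,105,24', '580,104,25', '582,103,27', '583,103,25', '584,104,24']
```

The depth shows it clearly. The channel floor is at z≈4, with an upright face at y≈82 and fill at z≈25 beyond it. Contact is therefore expected with the bolt axis at y≈67. I'll slide to y≈60 and then creep.

Request:
drive_tool:
  steps:
    - [[0,2,0],[0,0,0],0]
    - [[0,5,0],[0,0,0],0]
    - [[0,8,0],[0,0,0],0]
    - [[0,11,0],[0,0,0],0]
    - [[0,14,0],[0,0,0],0]
    - [[0,17,0],[0,0,0],0]
    - [[0,20,0],[0,0,0],0]
    - [[0,23,0],[0,0,0],0]
    - [[0,25,0],[0,0,0],0]
    - [[0,25,0],[0,0,0],0]

```text
t: 17.75
tcp_pos: [577.8, 17.3, 3.4]
eef_rot: [-0.104, -3.14, -0.0]
force: [0.1, -0.0, -1.6]
opening: 9.0
```

Request:
drive_tool:
  steps:
    - [[0,3,0],[0,0,0],0]
    - [[0,8,0],[0,0,0],0]
    - [[0,13,0],[0,0,0],0]
    - [[0,18,0],[0,0,0],0]
    - [[0,23,0],[0,0,0],0]
    - [[0,28,0],[0,0,0],0]
    - [[0,33,0],[0,0,0],0]
    - [[0,37,0],[0,0,0],0]
    - [[0,39,0],[0,0,0],0]
    - [[0,39,0],[0,0,0],0]

```text
t: 18.75
tcp_pos: [580.4, 56.2, 3.4]
eef_rot: [-0.104, -3.14, -0.0]
force: [1.0, 0.9, -2.4]
opening: 9.4
```

Request:
drive_tool:
  steps:
    - [[0,1,0],[0,0,0],0]
    - [[0,2,0],[0,0,0],0]
    - [[0,3,0],[0,0,0],0]
    - [[0,4,0],[0,0,0],0]
    - [[0,4,0],[0,0,0],0]

```text
t: 19.25
tcp_pos: [580.7, 60.0, 3.4]
eef_rot: [0.105, 3.14, 0.0]
force: [0.1, -0.3, -2.0]
opening: 9.0
```

Now at y=60. I'll creep about 1 mm per call and watch force y.

Request:
drive_tool:
  steps:
    - [[0,0.5,0],[0,0,0],0]
    - [[0,1,0],[0,0,0],0]
    - [[0,1.5,0],[0,0,0],0]
    - [[0,1.5,0],[0,0,0],0]

```text
t: 19.65
tcp_pos: [580.8, 61.5, 3.4]
eef_rot: [-0.105, -3.14, -0.0]
force: [-0.9, -0.3, -2.6]
opening: 9.2
```

Request:
drive_tool:
  steps:
    - [[0,0.5,0],[0,0,0],0]
    - [[0,1,0],[0,0,0],0]
    - [[0,1,0],[0,0,0],0]

```text
t: 19.95
tcp_pos: [580.9, 62.5, 3.4]
eef_rot: [-0.105, -3.14, -0.0]
force: [-1.1, -0.9, -1.5]
opening: 9.1
```

Request:
drive_tool:
  steps:
    - [[0,0.5,0],[0,0,0],0]
    - [[0,1,0],[0,0,0],0]
    - [[0,1,0],[0,0,0],0]

```text
t: 20.25
tcp_pos: [580.9, 63.5, 3.4]
eef_rot: [0.105, 3.14, 0.0]
force: [-0.9, -0.4, -2.2]
opening: 8.9
```

Request:
drive_tool:
  steps:
    - [[0,0.5,0],[0,0,0],0]
    - [[0,1,0],[0,0,0],0]
    - [[0,1,0],[0,0,0],0]

```text
t: 20.55
tcp_pos: [581.0, 64.5, 3.4]
eef_rot: [0.105, 3.14, 0.0]
force: [0.3, -0.6, -2.3]
opening: 9.4
```

Request:
drive_tool:
  steps:
    - [[0,0.5,0],[0,0,0],0]
    - [[0,1,0],[0,0,0],0]
    - [[0,1,0],[0,0,0],0]

```text
t: 20.85
tcp_pos: [581.1, 65.5, 3.4]
eef_rot: [0.105, 3.14, 0.0]
force: [0.5, -0.2, -1.2]
opening: 9.0
```

Request:
drive_tool:
  steps:
    - [[0,0.5,0],[0,0,0],0]
    - [[0,1,0],[0,0,0],0]
    - [[0,1,0],[0,0,0],0]

```text
t: 21.15
tcp_pos: [581.1, 66.1, 3.4]
eef_rot: [-0.105, -3.14, 0.001]
force: [0.2, -2.1, -1.1]
opening: 9.1
```

Request:
drive_tool:
  steps:
    - [[0,0.3,0],[0,0,0],0]
    - [[0,0.5,0],[0,0,0],0]
    - [[0,0.5,0],[0,0,0],0]

```text
t: 21.45
tcp_pos: [581.1, 66.4, 3.4]
eef_rot: [-0.105, -3.14, 0.002]
force: [-0.2, -5.0, -0.4]
opening: 8.7
```

Contact with the stop came at y≈66.1 (Fy −5 N). I'll back off about 0.9 mm and turn in stages, checking the force.

Request:
drive_tool:
  steps:
    - [[0,-1,0],[0,0,0],0]
    - [[0,-1.8,0],[0,0,0],0]
    - [[0,-1.8,0],[0,0,5],0]
    - [[0,-1.8,0],[0,0,10],0]
    - [[0,-1.8,0],[0,0,13],0]
    - [[0,-1.8,0],[0,0,15],0]
    - [[0,-1.8,0],[0,0,15],0]

```text
t: 22.15
tcp_pos: [581.1, 65.4, 3.4]
eef_rot: [-0.514, -3.099, -0.001]
force: [0.5, 0.6, -1.8]
opening: 9.2
```

Request:
drive_tool:
  steps:
    - [[0,0,0],[0,0,5],0]
    - [[0,0,0],[0,0,10],0]
    - [[0,0,0],[0,0,14],0]
    - [[0,0,0],[0,0,17],0]
    - [[0,0,0],[0,0,20],0]
    - [[0,0,0],[0,0,20],0]

```text
t: 22.75
tcp_pos: [581.0, 65.2, 3.4]
eef_rot: [-1.044, -2.963, -0.0]
force: [-0.4, 0.2, -1.6]
opening: 8.8
```

Request:
drive_tool:
  steps:
    - [[0,0,0],[0,0,6],0]
    - [[0,0,0],[0,0,12],0]
    - [[0,0,0],[0,0,18],0]
    - [[0,0,0],[0,0,24],0]
    - [[0,0,0],[0,0,28],0]
    - [[0,0,0],[0,0,30],0]
    - [[0,0,0],[0,0,30],0]

```text
t: 23.45
tcp_pos: [581.1, 65.2, 3.4]
eef_rot: [-1.773, -2.593, -0.0]
force: [-1.2, 0.5, -2.0]
opening: 9.2
```

Request:
drive_tool:
  steps:
    - [[0,0,0],[0,0,6],0]
    - [[0,0,0],[0,0,12],0]
    - [[0,0,0],[0,0,18],0]
    - [[0,0,0],[0,0,22],0]
    - [[0,0,0],[0,0,25],0]
    - [[0,0,0],[0,0,25],0]
    - [[0,0,0],[0,0,25],0]

```text
t: 24.15
tcp_pos: [581.1, 65.1, 3.4]
eef_rot: [-2.291, -2.15, -0.0]
force: [-0.5, 0.6, -2.5]
opening: 9.1
```

Run:
```python
from h import *
goto(580.8,65.2,2.6,86.2)
```

```text
t 24.15 tcp [581.1  65.1   3.4] yaw 86.36 j [ 0.11  0.49 -0.14  0.95  0.    0.18] F [-0.5  0.6 -2.5] open 9.1
shift [ 0.  -0.3  0.8] turn [ 0.  -0.   0.2]
```

Request:
drive_tool:
  steps:
    - [[0,0,0.4],[0,0,0],0]
    - [[0,0,0.7],[0,0,0],0]
    - [[0,0,0.7],[0,0,0],0]
    - [[0,0,0.7],[0,0,0],0.15]
    - [[0,0,0.7],[0,0,0],0.25]
    - [[0,0,0.7],[0,0,0],0.4]
    - [[0,0,0.7],[0,0,0],0.5]
    - [[0,0,0.7],[0,0,0],0.5]
    - [[0,0,0.7],[0,0,0],0.5]
    - [[0,0,0.7],[0,0,0],0.5]

```text
t: 25.15
tcp_pos: [581.1, 65.1, 2.7]
eef_rot: [2.294, 2.146, 0.0]
force: [0.5, 0.1, -0.2]
opening: 42.8
```

Request:
drive_tool:
  steps:
    - [[0,0,-5],[0,0,0],0.5]
    - [[0,0,-15],[0,0,0],0.5]
    - [[0,0,-30],[0,0,0],0.5]
    - [[0,0,-55],[0,0,0],0.5]
    - [[0,0,-85],[0,0,0],0.5]
    - [[0,0,-110],[0,0,0],0.5]
    - [[0,0,-130],[0,0,0],0.5]
    - [[0,0,-140],[0,0,0],0.5]
    - [[0,0,-140],[0,0,0],0.5]

```text
t: 26.05
tcp_pos: [581.9, 65.2, 144.3]
eef_rot: [2.293, 2.145, 0.003]
force: [0.2, -0.6, -0.6]
opening: 42.5
```

Run:
```python
from h import *
goto(581,65,2.6,86.2)
c=shot("scene");P=cloud(c).reshape(-1,3)
d=P[:,0]-576.5-.0665*P[:,1]
m=(abs(d)<40)&(abs(P[:,1]-65)<30)&(P[:,2]>62)&(P[:,2]<80);p=P[m]
print("fin top",np.median(p,0).round(1),cv2.minAreaRect(p[:,:2].astype(np.float32)))
m=(d>24)&(d<64)&(abs(P[:,1]-65)<25)&(P[:,2]>30.5)&(P[:,2]<38);p=P[m]
print("toe",m.sum(),np.median(p,0).round(1),"max d",d[m].max().round(1))
for t in("screwdriver","spool","jar"):
    for q in arm.boxes_of(t,c)[:1]: print(t,round(q["p"],2),w(c,*q["pixel"]).round())
save(c,"end.png",(190,310,320,480),5)
```

```text
t 26.05 tcp [581.9  65.2 144.3] yaw 86.17 j [0.11 0.4  0.1  1.27 0.   0.18] F [ 0.2 -0.6 -0.6] open 42.5
shift [ -0.3  -1.2 141.7] turn [ 0.1 -0.  -0. ]
fin top [581.5  62.6  71.1] ((580.2615966796875, 64.59619140625), (12.903739929199219, 34.84125518798828), 85.80432891845703)
toe 95 [621.7  60.7  34.9] max d 55.1
screwdriver 0.77 [423. -28.  24.]
jar 0.86 [ 652. -314.   71.]
```

View pics/end.png

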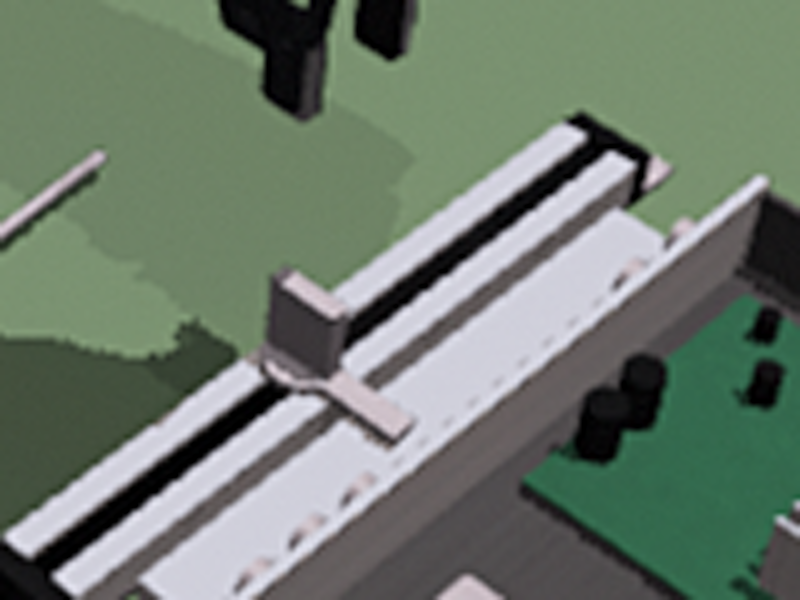

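The crop shows the bolt upright and flat on the strut with its fin at (305,320). The toe is square across and over the ledge (tip at 405,435), and the gripper is well clear. Handing in.

```bash
python3 -c "
from h import *
print(arm.sign_off())"
```

```text
the job is handed in; nothing more can be done
None
```

I took the bolt from its block and lowered its head through the slot. I slid it left to the stop, backed off about 0.9 mm, gave it a quarter turn and let go, with the flange flat on the strut. The job was handed in at about 26 s; no verdict was reported.

**Last checks:**
- **Squareness:** the fin is within about 1° of square across the slot.
- **Fin position:** it is about 0.5 mm off the middle line by my measurement.
- **Height:** the fin top read about 71–72 mm, where 72 is expected when seated.
- **Toe:** its tip is about 55 mm from the middle line, over the foot ledge.
- **Gripper:** open, with the arm raised clear of everything.
- **Forces:** at the ends of moves I read at most about 17 N, when feeling for the strut top, and about 5 N at the stop.

**What disagreed or went wrong:**
- **First grasp:** it closed on air. The reported tool point lies about 42 mm beyond the real fingertips, so I measured the gap with the camera and corrected for it.
- **Bystanders:** the last look found the screwdriver and the jar where they first were, within detector error. The spool was not detected in that picture, but the arm never went near it.

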